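# Find the jam jar that did not seal and hold its lid open

### The job

The three jam jars in the wooden tray have cooled with their clips undone. Starting with the left jar and going to the right, tap the top of each lid with the fingertips: the two sealed lids are rock hard, the one that did not seal gives a little. Take that lid by its red grip and swing it up well past halfway to upright, and finish still holding it open so that the cook can look inside; do not disturb the other things standing around.

Things in the scene. Friction and masses are not known exactly. Their poses are not given: they have to be found in the camera images.
- jar_tray: low light-wood tray, 112 (x) x 344 (y) x 74 mm (walls 36 mm, dowel grips at the ends), fixed on the black hob. Origin: centre of its underside; x from its front (robot side) to its back, y to its left end, z up. In it stand fast, 112 mm apart along y, three jars that look the same: glass, diameter 90 mm, dark red jam, undone wire clip hanging in front, white hinged lid with a red grip
- left_lid (a point): middle of the flat top of the left jar's lid when shut, 119 mm above the hob (left = the tray's +y end); fixed to the tray, axes as the tray's. White lid, diameter 85 mm, 10 mm thick, on an orange rubber ring. Pressed here with 2 to 5 N, an unsealed lid sinks 4 mm and springs back; a sealed one moves under 0.5 mm and cannot be lifted. Which one is unsealed changes and cannot be seen
- middle_lid (a point): middle of the flat top of the middle jar's lid when shut, 119 mm above the hob (left = the tray's +y end); fixed to the tray, axes as the tray's. White lid, diameter 85 mm, 10 mm thick, on an orange rubber ring. Pressed here with 2 to 5 N, an unsealed lid sinks 4 mm and springs back; a sealed one moves under 0.5 mm and cannot be lifted. Which one is unsealed changes and cannot be seen
- right_lid (a point): middle of the flat top of the right jar's lid when shut, 119 mm above the hob (left = the tray's +y end); fixed to the tray, axes as the tray's. White lid, diameter 85 mm, 10 mm thick, on an orange rubber ring. Pressed here with 2 to 5 N, an unsealed lid sinks 4 mm and springs back; a sealed one moves under 0.5 mm and cannot be lifted. Which one is unsealed changes and cannot be seen
- left_grip (a point): centre of the left lid's red grip when shut: a plastic cross-bar, diameter 12 mm, 26 mm long along the tray's y, on two wires 28 mm in front of the lid's rim, 114 mm above the hob. The hinge pin lies along y at tray x = +46 mm, 110 mm above the hob, 117 mm from the grip. Pinched by its ends, the bar turns between the pads as the lid swings. Point fixed to the tray: it does not follow the lid
- middle_grip (a point): centre of the middle lid's red grip when shut: a plastic cross-bar, diameter 12 mm, 26 mm long along the tray's y, on two wires 28 mm in front of the lid's rim, 114 mm above the hob. The hinge pin lies along y at tray x = +46 mm, 110 mm above the hob, 117 mm from the grip. Pinched by its ends, the bar turns between the pads as the lid swings. Point fixed to the tray: it does not follow the lid
- right_grip (a point): centre of the right lid's red grip when shut: a plastic cross-bar, diameter 12 mm, 26 mm long along the tray's y, on two wires 28 mm in front of the lid's rim, 114 mm above the hob. The hinge pin lies along y at tray x = +46 mm, 110 mm above the hob, 117 mm from the grip. Pinched by its ends, the bar turns between the pads as the lid swings. Point fixed to the tray: it does not follow the lid
- lid_1 (a joint): hinge of one of the three lids (which jar it belongs to changes from start to start): 0 rad shut, growing as the grip goes up and back, 1.3 rad at the stop of the unsealed lid; without a hand on it the lid falls shut. Lid about 0.13 kg
- lid_2 (a joint): hinge of one of the three lids (which jar it belongs to changes from start to start): 0 rad shut, growing as the grip goes up and back, 1.3 rad at the stop of the unsealed lid; without a hand on it the lid falls shut. Lid about 0.13 kg
- lid_3 (a joint): hinge of one of the three lids (which jar it belongs to changes from start to start): 0 rad shut, growing as the grip goes up and back, 1.3 rad at the stop of the unsealed lid; without a hand on it the lid falls shut. Lid about 0.13 kg
- timer: sand timer in a wooden frame, 78x124x150 mm, on the worktop right of the hob; a bystander, leave alone. Origin at the centre of its underside
- lemon: yellow lemon, 71x53x51 mm; a bystander, leave alone. Origin at the centre of its underside
- garlic: garlic bulb, 56x56x56 mm; a bystander, leave alone. Origin at the centre of its underside
- mug: flowered mug, 82x120x94 mm; a bystander, leave alone. Origin at the centre of its underside
- teaspoon: steel teaspoon, 137x28x13 mm; a bystander, leave alone. Origin at the centre of its underside

How it is judged:
By the outcome, as a careful person would: the job done as asked, in the order asked, and still so for the second after the job is handed in, while the arm keeps its last pose, push and grip.
It also fails if it takes over 51 s, if anything falls off the work surface, if the arm or the gripper's body presses on something with over 40 N, if the wrist force passes 120 N, or if a joint passes its speed limit or range.

### The arm

A 6-joint arm with a two-finger parallel gripper is mounted at the origin on a cart in front of the work surface, level with it; the furniture and walls round the work are solid. World frame = base frame: x ahead of the robot, y to its left, z up, the work surface at z = 0. Lengths are in m, angles in degrees, forces in N, time in s.
With the tool pointing down it reaches from about 0.375 to 0.9 m from the base axis. Payload 3.1 kg.
Tool frame: the origin (TCP) lies between the finger pads; the fingertips stand 25 mm ahead of it and the grasp point (between the pads) lies 6 mm ahead of it; z points along the fingers, x is the direction in which the jaws open and shut, and the axes are right-handed (so a half turn about z gives the same grasp; the last joint's range is limited). The gripper opens to 87 mm and grips with 3 to 60 N. Pads are 19 mm wide; open, the fingers measure 117 mm over their backs; the gripper's body (75 mm by 190 mm) begins 51 mm behind the grasp point.
Start: joints at [62.481, 30.224, 82.088, -0, 67.689, -10.227], TCP at [0.186, 0.597, 0.248] pointing down, gripper open.
Joint ranges: [-176.69, 176.69], [-43.24, 126.21], [12.49, 139.97], [-82, 262], [0, 151.66], [-163.58, 163.58]. Speed limits (degrees/s): [159.86, 159.86, 180, 180, 180, 180].

### API

Orientations are given as [roll, pitch, yaw] about the fixed x, y, z axes, in that order (R = Rz(yaw) Ry(pitch) Rx(roll)).
In Python, from plant import robot, imaging gives the robot as it stands.
- The arm moves only by the tool carry_out, never from a script. Its argument "steps" is one flat list of numbers, 4 for each row, row after row: the shift along the tool's x, y, z scaled (see below), then the turn about the tool's z scaled (see below). A call has 1 to 5 rows; each row is the pose to reach, as a shift and turn from the pose measured when the call began, along the tool's axes at that moment; what a row does not reach only later rows make up. The controller multiplies each number of a shift by 0.5 m and each number of a turn by 1.5 rad. A row lasts 1/8 s, in which the tool goes at most 62.5 mm and 10.7 degrees, less where a joint would pass 70% of its speed; a pose out of reach is approached as far as the arm can. A call with a number of a shift or a turn outside -1 to 1 is refused whole. A call with a gripper value outside its range is refused whole. "jaw" is the opening, from -1 (shut) to 1 (fully open), set as the call begins (left out, the last holds). The fingers move at their own pace and stop on an object; "newtons" is the grip in N (left out, the last holds). Time passes only in rows, so rows that repeat a pose let the fingers close. It gives the time, the measured TCP pose, the force and the opening at its end, in the units of the state.
- robot.get_state(): the state, without advancing time (a new reading comes with each control period).
- imaging.snapshot(name): name is "side" or "top" or "wrist"; returns a dict with "color" (384x512x3 uint8, red, green, blue), "depth" (384x512 float32, m along the optical axis (not along the pixel's ray), 0 where there is no reading), "mtx" (3x3 intrinsics, pixels), "distortion" ([k1, k2, p1, p2, k3] as OpenCV has them; the pictures are not rectified), "world_from_camera" (4x4, takes a point from camera to world coordinates); the wrist camera has in their place "T_tool_cam" (4x4, takes a point from camera to tool coordinates, whose origin is the TCP and whose axes are the tool frame's). Camera axes: x right, y down, z forward; pixel columns grow to the right and rows downward; lengths in m; the calibration is good to about 2 mm. A picture is of the moment at which its call begins: read the wrist's pose just before it.
- robot.finish_job(): hands the job in, once; it reports no verdict.
The state is a dict: "time_s": time; "q": joint angles; "joint_velocities": joint speeds; "joint_efforts": joint torques, N m; "eef_pos": TCP position; "eef_rot": TCP orientation; "ft_force": force on the tool from outside, world axes, zero at the start; "ft_torque": the same for the moment, N m; "width": finger opening in m.
Only numpy, scipy, OpenCV 4.12 (cv2) and the standard library are available. Lean on these libraries where they do the work, as an engineer would, in place of code of your own. Each camera call takes 0.05 s, during which the arm holds its last target.

## Working session

There is one attempt and no reset: what is moved stays moved. The work goes in short steps, Python scripts to look and compute and a tool call to move; the robot and the scene stay as the last step left them, time stands still between calls to the robot, and variables do not carry over. Pictures are saved under pics/ and viewed, and the job is handed in when it is done.

Besides the shell and the picture viewer there is one more tool, called after "Call:" as name(argument=value, ...), one argument or row to a line, values as JSON. carry_out: Moves the arm, as the interface text tells. Shifts and turns lie within -1 to 1; 1 stands for 0.5 m of shift or 1.5 rad of turn. Its arguments: {"type":"object","properties":{"steps":{"type":"array","items":{"type":"number"}},"jaw":{"type":"number"},"newtons":{"type":"number"}},"required":["steps"]}

```bash
mkdir -p pics; ls
python3 - <<'E'
from plant import robot, imaging
import cv2, pickle
s=robot.get_state(); print(s)
d={}
for n in ("top","side"):
    p=imaging.snapshot(n); d[n]=p
    cv2.imwrite(f"pics/{n}0.png",cv2.cvtColor(p["color"],cv2.COLOR_RGB2BGR))
    print(n,p["mtx"],p["distortion"],p["world_from_camera"])
pickle.dump(d,open("d0.pkl","wb"))
E
```

```text
pics
{'time_s': 0.0, 'q': array([ 6.24803477e+01,  3.02783934e+01,  8.21565371e+01, -1.22588595e-03,
        6.76889597e+01, -1.02272963e+01]), 'joint_velocities': array([ 0.03754212,  0.03056708,  0.04354052, -0.03224829, -0.04272747,
       -0.03562082]), 'joint_efforts': array([ 4.67739119e-04, -4.40041888e+01, -1.76588684e+01,  6.31766533e-02,
        5.81886142e-02, -1.81299079e-04]), 'eef_pos': array([0.18543733, 0.59614393, 0.24657688]), 'eef_rot': array([-1.79979118e+02,  1.22122881e-01,  7.27081329e+01]), 'ft_force': array([ 0.0594829 , -0.63678364, -0.47298321]), 'ft_torque': array([-0.02333648, -0.00062651, -0.02436818]), 'width': 0.08671313904230471}
top [[432.61016303   0.         256.47251242]
 [  0.         432.61016303 189.40327387]
 [  0.           0.           1.        ]] [-0.1231411  0.         0.         0.         0.       ] [[-0.02991063 -0.91650756  0.39889753 -0.07807373]
 [-0.99954664  0.02604971 -0.01509739 -0.01535475]
 [ 0.0034457  -0.39916826 -0.91687122  1.50102794]
 [ 0.          0.          0.          1.        ]]
side [[410.20662769   0.         256.60312459]
 [  0.         410.20662769 193.46522291]
 [  0.           0.           1.        ]] [-0.03890566  0.          0.          0.          0.        ] [[ 0.97891473 -0.05112429  0.19776817  0.23259141]
 [-0.20307161 -0.34825369  0.91514004 -1.46566679]
 [ 0.02208761 -0.93600517 -0.35129256  0.66134307]
 [ 0.          0.          0.          1.        ]]
```

View pics/top0.png

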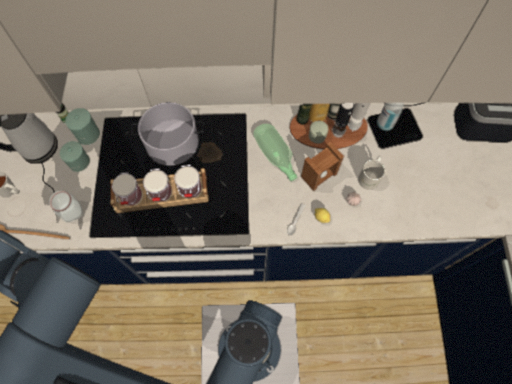

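View pics/side0.png

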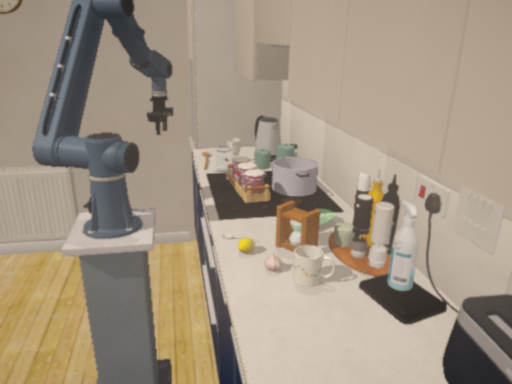

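The top view shows the tray at about (160,190), with jars at (126,188), (157,183) and (188,180). A pot stands behind it at (170,133). I'll enlarge and measure.

```bash
cat > h.py <<'E'
import numpy as np, cv2, pickle
def unproj(p,uv,depth=None,z=None):
    uv=np.array(uv,float).reshape(-1,1,2)
    n=cv2.undistortPoints(uv,p["mtx"],p["distortion"]).reshape(-1,2)
    r=np.c_[n,np.ones(len(n))]
    T=p["world_from_camera"]
    R,t=T[:3,:3],T[:3,3]
    if z is not None:
        d=r@R.T; return t+d*((z-t[2])/d[:,2])[:,None]
    return (r*np.array(depth)[:,None])@R.T+t
def cloud(p):
    h,w=p["depth"].shape
    u,v=np.meshgrid(np.arange(w),np.arange(h))
    return unproj(p,np.c_[u.ravel(),v.ravel()],p["depth"].ravel()).reshape(h,w,3)
E
python3 - <<'E'
from h import *
d=pickle.load(open("d0.pkl","rb"))
p=d["top"];c=cloud(p)
im=cv2.cvtColor(p["color"],cv2.COLOR_RGB2BGR)
cv2.imwrite("pics/crop0.png",cv2.resize(im[100:220,90:220],None,fx=6,fy=5,interpolation=cv2.INTER_CUBIC)[:600])
for u,v in [(126,188),(157,183),(188,180),(112,207),(230,180),(170,133),(142,125)]: print(u,v,c[v,u].round(3))
# lids: z 0.105..0.13 
m=(c[...,2]>0.11)&(c[...,2]<0.14)
m[:160]=0;m[215:]=0;m[:,:105]=0;m[:,212:]=0
n,l,s,ce=cv2.connectedComponentsWithStats(m.astype(np.uint8))
for i in range(1,n):
    if s[i,4]>30: print(s[i],ce[i],np.median(c[l==i],0).round(3),c[l==i].min(0).round(3),c[l==i].max(0).round(3))
hsv=cv2.cvtColor(im,cv2.COLOR_BGR2HSV)
r=((hsv[...,0]<8)|(hsv[...,0]>172))&(hsv[...,1]>150)&(hsv[...,2]>100)
r[:160]=0;r[215:]=0;r[:,:105]=0;r[:,212:]=0
n,l,s,ce=cv2.connectedComponentsWithStats(r.astype(np.uint8))
for i in range(1,n): print(s[i],ce[i],unproj(p,ce[i],z=0.114).round(4), np.median(c[l==i],0).round(3))
E
```

```text
126 188 [0.539 0.42  0.124]
157 183 [0.558 0.312 0.119]
188 180 [0.564 0.201 0.124]
112 207 [0.516 0.504 0.006]
230 180 [0.611 0.059 0.014]
170 133 [0.827 0.3   0.01 ]
142 125 [0.811 0.39  0.101]
[174 165  25  32 490] [186.32244898 178.23469388] [0.573 0.208 0.123] [0.502 0.167 0.111] [0.626 0.254 0.133]
[143 169  25  27 444] [155.01126126 180.91891892] [0.564 0.319 0.123] [0.514 0.277 0.11 ] [0.616 0.364 0.132]
[112 173  25  33 476] [123.75630252 185.90336134] [0.55  0.429 0.122] [0.477 0.388 0.112] [0.603 0.474 0.134]
[153 193   8   9  31] [156.83870968 198.35483871] [0.496 0.306 0.123] [0.49  0.297 0.111] [0.522 0.323 0.131]
[185 193   7   4  21] [187.85714286 194.85714286] [[0.5114 0.2016 0.114 ]] [0.507 0.2   0.124]
[152 197   8   4  23] [155.73913043 198.82608696] [[0.4995 0.3138 0.114 ]] [0.496 0.313 0.124]
[121 201   7   3  14] [123.78571429 202.35714286] [[0.4893 0.4261 0.114 ]] [0.484 0.424 0.122]
```

View pics/crop0.png

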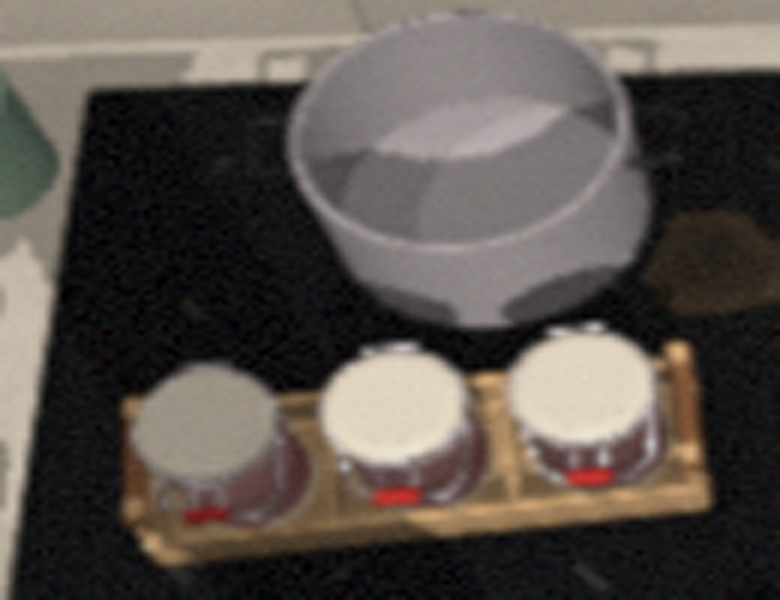

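```bash
cat >> h.py <<'E'
from scipy.spatial.transform import Rotation as Ro
def plan(st,goal,yaw):
    R=Ro.from_euler('xyz',st["eef_rot"],degrees=True).as_matrix()
    d=R.T@(np.array(goal)-st["eef_pos"])
    t=(yaw-st["eef_rot"][2]+180)%360-180
    return (d/0.5).round(4), round(float(np.deg2rad(-t)/1.5),4)
E
python3 - <<'E'
from h import *
from plant import robot
print(plan(robot.get_state(),[0.50,0.40,0.30],95.8))
E
```

```text
(array([-0.1879,  0.7173, -0.1065]), -0.2687)
```

Call:
carry_out(
  steps=[-0.188,0.717,-0.106,-0.269,-0.188,0.717,-0.106,-0.269,-0.188,0.717,-0.106,-0.269,-0.188,0.717,-0.106,-0.269,-0.188,0.717,-0.106,-0.269],
  jaw=-1,
  newtons=20,
)

```text
time_s: 0.72
eef_pos: [0.444, 0.4346, 0.2901]
eef_rot: [-179.9, 0.1, 95.8]
ft_force: [0.4, 0.9, 0.2]
width: 0.0451
```

Call:
carry_out(
  steps=[-0.07,0.09,-0.02,0,-0.07,0.09,-0.02,0,-0.07,0.09,-0.02,0,-0.07,0.09,-0.02,0],
)

```text
time_s: 1.23
eef_pos: [0.4907, 0.405, 0.2995]
eef_rot: [-179.8, 0.1, 95.9]
ft_force: [0.5, -0.7, -0.5]
width: 0.0053
```

Run:
```python
from h import *
from plant import robot, imaging
s=robot.get_state(); print(s["eef_pos"],s["eef_rot"],s["ft_force"],s["width"])
p=imaging.snapshot("wrist"); p["st"]=s
pickle.dump(p,open("w1.pkl","wb")); print(p["T_tool_cam"])
cv2.imwrite("pics/w1.png",cv2.cvtColor(p["color"],cv2.COLOR_RGB2BGR))
```

```text
[0.49066428 0.40499333 0.29946288] [-1.79792280e+02  1.27572843e-01  9.59303993e+01] [ 0.52026395 -0.71132333 -0.49580257] 0.0052817103193418665
[[ 9.99999597e-01 -5.75358259e-04 -6.88467916e-04  5.85440661e-05]
 [ 7.31414799e-04  9.67177116e-01  2.54102128e-01 -6.77054533e-02]
 [ 5.19670655e-04 -2.54102530e-01  9.67177147e-01 -1.37087511e-01]
 [ 0.00000000e+00  0.00000000e+00  0.00000000e+00  1.00000000e+00]]
```

View pics/w1.png

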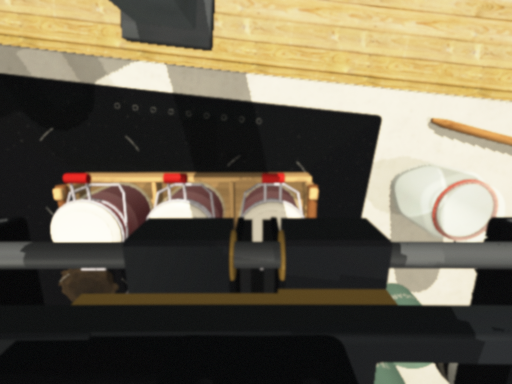

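The wrist view shows the three red grips at about (75,178), (175,178) and (273,178), reading right, middle, left. The lids are partly behind the gripper.

```bash
cat >> h.py <<'E'
def wristT(p):
    s=p["st"];T=np.eye(4);T[:3,:3]=Ro.from_euler('xyz',s["eef_rot"],degrees=True).as_matrix();T[:3,3]=s["eef_pos"]
    p["world_from_camera"]=T@p["T_tool_cam"]; return p
def reds(p,z=0.119):
    hsv=cv2.cvtColor(p["color"],cv2.COLOR_RGB2HSV); c=cloud(p)
    r=((hsv[...,0]<6)|(hsv[...,0]>174))&(hsv[...,1]>180)&(hsv[...,2]>120)
    n,l,s,ce=cv2.connectedComponentsWithStats(r.astype(np.uint8))
    for i in range(1,n):
        if s[i,4]>15: print(s[i],ce[i].round(1),unproj(p,ce[i],z=z).round(4), np.median(c[l==i],0).round(4))
E
python3 - <<'E'
from h import *
p=wristT(pickle.load(open("w1.pkl","rb")))
reds(p); c=cloud(p)
for u,v in [(75,220),(90,215),(180,213),(270,213),(30,120),(300,140),(350,180)]: print(u,v,c[v,u].round(4))
E
```

```text
[ 62 173  26  11 237] [ 74.8 177.5] [[0.5103 0.197  0.119 ]] [0.5089 0.2    0.1239]
[164 173  22  10 183] [173.3 177.5] [[0.4986 0.3088 0.119 ]] [0.4972 0.3097 0.1241]
[262 172  22  10 169] [273.3 177.5] [[0.4867 0.423  0.119 ]] [0.4859 0.4232 0.1243]
75 220 [0.5602 0.1974 0.1239]
90 215 [0.5515 0.2161 0.1256]
180 213 [0.539  0.3192 0.124 ]
270 213 [0.5288 0.4238 0.122 ]
30 120 [0.4608 0.0648 0.0048]
300 140 [0.4479 0.4647 0.0067]
350 180 [0.5012 0.5515 0.0041]
```

Run:
```python
from h import *
from plant import robot
print(plan(robot.get_state(),[0.557,0.431,0.165],95.9))
```

```text
(array([0.0382, 0.1382, 0.2687]), 0.0006)
```

Call:
carry_out(
  steps=[0.038,0.138,0.15,0,0.038,0.138,0.268,0,0.038,0.138,0.268,0,0.038,0.138,0.268,0,0.038,0.138,0.268,0],
)

```text
time_s: 1.9
eef_pos: [0.5567, 0.4319, 0.1669]
eef_rot: [-179.9, 0.1, 96.0]
ft_force: [0.3, -0.7, 1.6]
width: 0.0007
```

Call:
carry_out(
  steps=[0,0,0.015,0,0,0,0.028,0,0,0,0.028,0,0,0,0.028,0],
)

```text
time_s: 2.4
eef_pos: [0.5568, 0.4318, 0.1531]
eef_rot: [-179.9, 0.1, 96.0]
ft_force: [0.4, -0.3, 0.1]
width: 0.0009
```

Call:
carry_out(
  steps=[0,0,0.002,0,0,0,0.004,0,0,0,0.004,0],
)

```text
time_s: 2.78
eef_pos: [0.5567, 0.4318, 0.1509]
eef_rot: [-179.9, 0.1, 96.0]
ft_force: [-0.9, 1.2, 0.1]
width: 0.0003
```

Call:
carry_out(
  steps=[0,0,0.002,0,0,0,0.002,0],
)

```text
time_s: 3.02
eef_pos: [0.5566, 0.4317, 0.1497]
eef_rot: [-179.9, 0.1, 96.0]
ft_force: [0.6, 0.4, -0.2]
width: 0.0005
```

Call:
carry_out(
  steps=[0,0,0.002,0,0,0,0.002,0],
)

```text
time_s: 3.28
eef_pos: [0.5567, 0.4318, 0.1488]
eef_rot: [-179.9, 0.1, 96.0]
ft_force: [-0.2, -0.9, -0.1]
width: 0.0004
```

Call:
carry_out(
  steps=[0,0,0.002,0,0,0,0.002,0],
)

```text
time_s: 3.52
eef_pos: [0.5567, 0.4318, 0.1485]
eef_rot: [-179.9, 0.1, 96.0]
ft_force: [-1.7, -0.2, 4.7]
width: 0.0006
```

Call:
carry_out(
  steps=[0,0,0.002,0,0,0,0.002,0],
)

```text
time_s: 3.78
eef_pos: [0.5567, 0.4318, 0.1485]
eef_rot: [-179.9, 0.1, 96.0]
ft_force: [-2.2, -1.8, 5.6]
width: 0.0004
```

Call:
carry_out(
  steps=[0,0,0.003,0,0,0,0.003,0,0,0,0.003,0],
)

```text
time_s: 4.15
eef_pos: [0.5567, 0.4318, 0.1484]
eef_rot: [-180.0, 0.1, 96.0]
ft_force: [-2.8, -0.6, 7.0]
width: 0.0004
```

The left lid is rigid: 0.1 mm of movement at 7 N, so it is sealed. Next, the middle lid.

Call:
carry_out(
  steps=[0,0,-0.04,0,-0.112,0,-0.04,0,-0.224,0,-0.03,0,-0.224,0,-0.015,0,-0.224,0,-0.01,0],
)

```text
time_s: 4.78
eef_pos: [0.5684, 0.3205, 0.1527]
eef_rot: [-179.9, 0.0, 96.0]
ft_force: [0.4, 0.1, 0.2]
width: 0.0008
```

Run:
```python
from plant import robot
s=robot.get_state(); print(s["time_s"],s["eef_pos"],s["ft_force"])
```

```text
4.775 [0.56835291 0.32045515 0.15270688] [0.38661927 0.06684934 0.23917205]
```

Call:
carry_out(
  steps=[0,0,0.003,0,0,0,0.006,0,0,0,0.006,0],
)

```text
time_s: 5.15
eef_pos: [0.5681, 0.3213, 0.1496]
eef_rot: [-179.9, 0.0, 96.0]
ft_force: [-0.6, -0.8, 0.2]
width: 0.001
```

Call:
carry_out(
  steps=[0,0,0.003,0,0,0,0.003,0],
)

```text
time_s: 5.4
eef_pos: [0.5683, 0.3216, 0.1484]
eef_rot: [-180.0, 0.0, 96.1]
ft_force: [0.6, 0.0, 1.3]
width: 0.0006
```

Call:
carry_out(
  steps=[0,0,0.003,0,0,0,0.003,0],
)

```text
time_s: 5.65
eef_pos: [0.5682, 0.3217, 0.147]
eef_rot: [-180.0, 0.0, 96.1]
ft_force: [-1.0, -0.2, 2.1]
width: 0.0005
```

Call:
carry_out(
  steps=[0,0,0.002,0,0,0,0.002,0],
)

```text
time_s: 5.9
eef_pos: [0.5683, 0.3217, 0.1462]
eef_rot: [-180.0, 0.0, 96.1]
ft_force: [-0.8, -0.6, 2.3]
width: 0.0005
```

Call:
carry_out(
  steps=[0,0,0.002,0,0,0,0.002,0],
)

```text
time_s: 6.15
eef_pos: [0.5683, 0.3217, 0.1453]
eef_rot: [-180.0, 0.0, 96.1]
ft_force: [-0.3, -0.2, 3.1]
width: 0.0004
```

The middle lid sinks about 3 mm at 2–3 N, so it looks unsealed. Each lid is to be tapped, so I'll tap the right one as well.

Call:
carry_out(
  steps=[0,0,-0.04,0,-0.112,-0.002,-0.04,0,-0.224,-0.002,-0.03,0,-0.224,-0.002,-0.018,0,-0.224,-0.002,-0.015,0],
)

```text
time_s: 6.78
eef_pos: [0.5788, 0.2101, 0.1519]
eef_rot: [-179.9, -0.0, 96.0]
ft_force: [0.3, 0.4, -0.7]
width: 0.0005
```

Call:
carry_out(
  steps=[0,0,0.003,0,0,0,0.005,0,0,0,0.005,0],
)

```text
time_s: 7.15
eef_pos: [0.5786, 0.211, 0.1494]
eef_rot: [-179.9, -0.0, 96.1]
ft_force: [1.0, 0.1, 0.6]
width: 0.0003
```

Call:
carry_out(
  steps=[0,0,0.003,0,0,0,0.003,0],
)

```text
time_s: 7.4
eef_pos: [0.5788, 0.2113, 0.1486]
eef_rot: [-179.9, -0.0, 96.1]
ft_force: [-1.3, -0.9, 2.9]
width: 0.0002
```

Call:
carry_out(
  steps=[0,0,0.003,0,0,0,0.003,0],
)

```text
time_s: 7.65
eef_pos: [0.5788, 0.2112, 0.1483]
eef_rot: [-180.0, -0.0, 96.1]
ft_force: [-2.9, -1.0, 7.2]
width: 0.0004
```

Call:
carry_out(
  steps=[0,0,0.002,0,0,0,0.002,0],
)

```text
time_s: 7.9
eef_pos: [0.5788, 0.2112, 0.1484]
eef_rot: [180.0, -0.0, 96.1]
ft_force: [-1.9, -0.2, 7.2]
width: 0.0006
```

Right lid is sealed too (7 N, no sink). So it's the middle one; going above its grip.

Run:
```python
from h import *
from plant import robot
s=robot.get_state()
print(plan(s,[0.4985,0.310,0.20],95.9))
```

```text
(array([ 0.2135, -0.1387, -0.1032]), 0.0024)
```

Call:
carry_out(
  steps=[0,0,-0.103,0,0.1,-0.065,-0.103,0.002,0.2135,-0.1387,-0.103,0.002,0.2135,-0.1387,-0.103,0.002,0.2135,-0.1387,-0.103,0.002],
  jaw=0.3,
)

```text
time_s: 8.52
eef_pos: [0.4985, 0.3103, 0.1998]
eef_rot: [180.0, 0.0, 96.0]
ft_force: [-0.5, -0.0, -0.1]
width: 0.0422
```

Run:
```python
from h import *
from plant import robot, imaging
s=robot.get_state(); print(s["eef_pos"],s["eef_rot"],s["width"])
p=imaging.snapshot("wrist"); p["st"]=s
cv2.imwrite("pics/w2.png",cv2.cvtColor(p["color"],cv2.COLOR_RGB2BGR))
reds(wristT(p),0.1185)
print(plan(s,[0.4985,0.310,0.20],95.9))
```

```text
[0.4985048  0.3103176  0.19983261] [1.79957864e+02 1.84913400e-02 9.60228550e+01] 0.04217234838785565
[ 99 199  36  14 420] [116.5 205.4] [[0.5114 0.1974 0.1185]] [0.5092 0.2005 0.124 ]
[242 199  32  14 346] [256.4 206.2] [[0.5003 0.3099 0.1185]] [0.4982 0.3092 0.1242]
[381 200  36  13 416] [398.9 205.6] [[0.4877 0.4243 0.1185]] [0.486  0.4211 0.1241]
(array([-0.0006, -0.0001, -0.0003]), 0.0014)
```

View pics/w2.png

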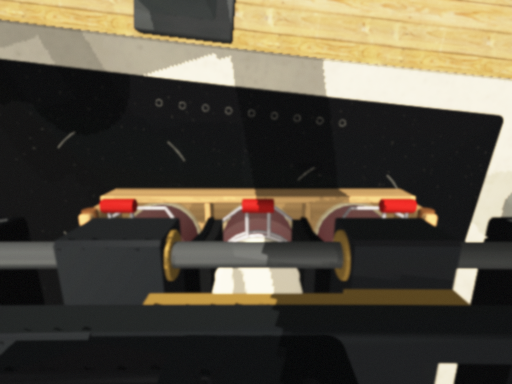

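The view has the middle grip at (256,206), centred between the fingers at z=0.1185: (0.500,0.310), agreeing with the earlier estimate. I'll descend.

Call:
carry_out(
  steps=[0,0.001,0.06,0,0,0.001,0.12,0,0,0.001,0.15,0,0,0.001,0.15,0,0,0.001,0.15,0],
)

```text
time_s: 9.2
eef_pos: [0.5009, 0.3096, 0.1256]
eef_rot: [179.8, -0.0, 95.9]
ft_force: [-0.4, 0.6, -0.2]
width: 0.0566
```

Run:
```python
from h import *
from plant import robot, imaging
s=robot.get_state(); print(s["eef_pos"],s["eef_rot"],s["width"],s["ft_force"])
p=imaging.snapshot("wrist"); p["st"]=s
cv2.imwrite("pics/w3.png",cv2.cvtColor(p["color"],cv2.COLOR_RGB2BGR))
reds(wristT(p),0.1185)
```

```text
[0.50092242 0.30963837 0.12564604] [ 1.79838659e+02 -7.76203200e-03  9.59001648e+01] 0.0565796463418204 [-0.36232488  0.63778916 -0.24706764]
[236 231  40  11 289] [251.7 236. ] [[0.4965 0.3062 0.1185]] [0.4947 0.306  0.1227]
[471 231  16   8  78] [479.7 233.7] [[0.4823 0.4297 0.1185]] [0.4814 0.4274 0.1208]
[ 28 232  13   7  59] [ 33.7 234.6] [[0.5077 0.1878 0.1185]] [0.5066 0.1898 0.1207]
```

View pics/w3.png

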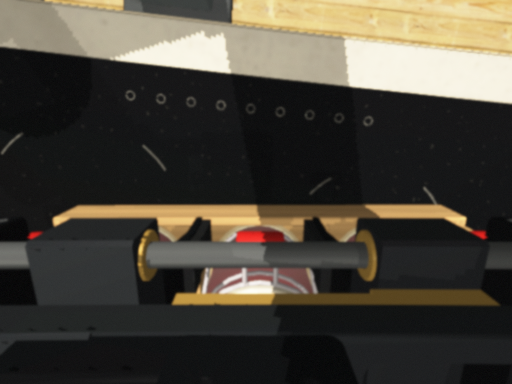

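The red bar at (258,237) sits between the two fingers and is partly hidden by the gripper rod. Closing.

Call:
carry_out(
  steps=[0,0,0,0,0,0,0,0,0,0,0,0,0,0,0,0,0,0,0,0],
  jaw=-1,
  newtons=20,
)

```text
time_s: 9.88
eef_pos: [0.5007, 0.3104, 0.126]
eef_rot: [179.8, -0.1, 95.9]
ft_force: [-1.1, 2.0, 0.7]
width: 0.0258
```

Opening is 25.8 mm, which matches the 26 mm bar. Swinging along the arc, first 20°.

Call:
carry_out(
  steps=[0,0.001,-0.0164,0,0,0.0034,-0.0326,0,0,0.0068,-0.0486,0,0,0.0112,-0.0644,0,0,0.0168,-0.0796,0],
)

```text
time_s: 10.5
eef_pos: [0.5091, 0.3112, 0.1664]
eef_rot: [179.8, -0.1, 95.9]
ft_force: [0.2, 2.2, -2.3]
width: 0.0252
```

Run:
```python
from h import *
from plant import robot, imaging
s=robot.get_state(); print(s["eef_pos"],s["eef_rot"],s["width"],s["ft_force"])
p=imaging.snapshot("side")
cv2.imwrite("pics/s4.png",cv2.resize(cv2.cvtColor(p["color"],cv2.COLOR_RGB2BGR)[120:230,190:340],None,fx=5,fy=5,interpolation=cv2.INTER_CUBIC))
```

```text
[0.50913345 0.31124329 0.16640051] [ 1.79799788e+02 -8.17038891e-02  9.58949918e+01] 0.02524542078363088 [ 0.20311447  2.20485191 -2.26861495]
```

View pics/s4.png

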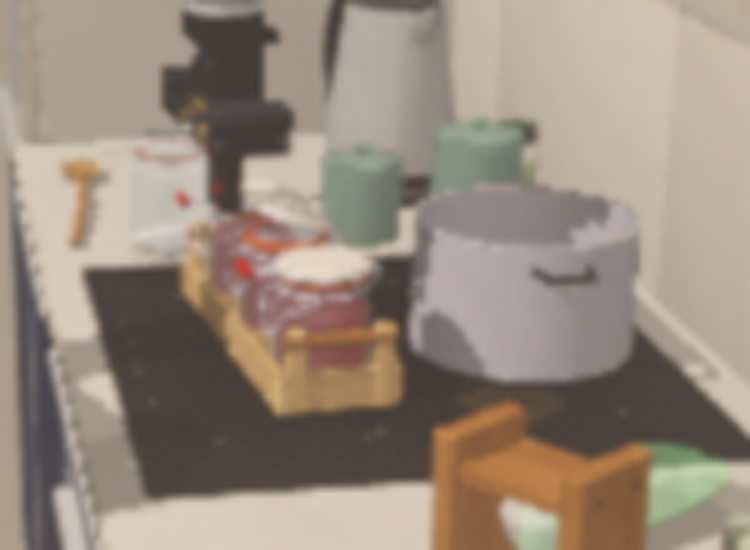

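The side crop shows the middle grip lifted at (218,187) and the orange ring of the middle jar exposed at (270,240). Continuing to 50°.

Call:
carry_out(
  steps=[0,0.0104,-0.0222,0,0,0.023,-0.0432,0,0,0.0378,-0.0628,0,0,0.0544,-0.0808,0,0,0.073,-0.0968,0],
)

```text
time_s: 11.18
eef_pos: [0.5463, 0.3151, 0.2162]
eef_rot: [179.8, -0.1, 95.9]
ft_force: [2.9, 3.8, -6.0]
width: 0.0255
```

Call:
carry_out(
  steps=[0,0.01,-0.005,0,0,0.022,-0.0114,0,0,0.0364,-0.0192,0,0,0.0512,-0.026,0,0,0.0512,-0.026,0],
)

```text
time_s: 11.8
eef_pos: [0.5727, 0.3178, 0.2299]
eef_rot: [179.7, -0.1, 95.9]
ft_force: [-1.6, 2.3, 1.6]
width: 0.0255
```

Run:
```python
from h import *
from plant import robot, imaging
s=robot.get_state(); print(s["time_s"],s["eef_pos"],s["eef_rot"],s["width"],s["ft_force"])
f,u=(s["eef_pos"]-[.5007,.3104,.126])@[.9947,.1028,0], s["eef_pos"][2]-.126
print("theta",np.degrees(np.arctan2(u+.004,.1169-f))-2,"r",np.hypot(u+.004,.1169-f))
for n,(a,b,c,d) in {"side":(110,230,180,340),"top":(120,240,80,240)}.items():
    p=imaging.snapshot(n)
    cv2.imwrite(f"pics/{n}5.png",cv2.resize(cv2.cvtColor(p["color"],cv2.COLOR_RGB2BGR)[a:b,c:d],None,fx=5,fy=5,interpolation=cv2.INTER_CUBIC))
p=imaging.snapshot("wrist")
cv2.imwrite("pics/w5.png",cv2.cvtColor(p["color"],cv2.COLOR_RGB2BGR))
```

```text
11.8 [0.57269582 0.31778666 0.22988443] [ 1.79670328e+02 -1.16476136e-01  9.58730353e+01] 0.025512856591947027 [-1.6443953   2.32232346  1.57995083]
theta 65.57292501509117 r 0.11671182711721154
```

View pics/side5.png

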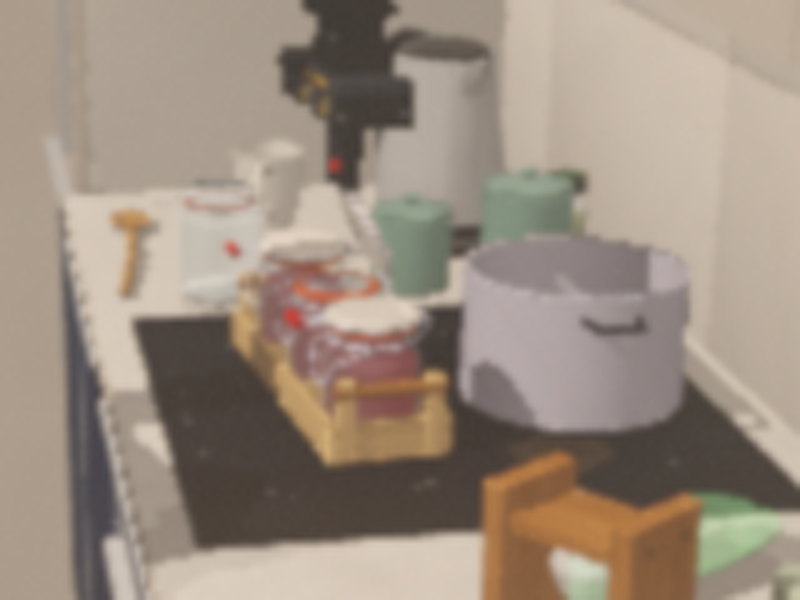

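View pics/w5.png

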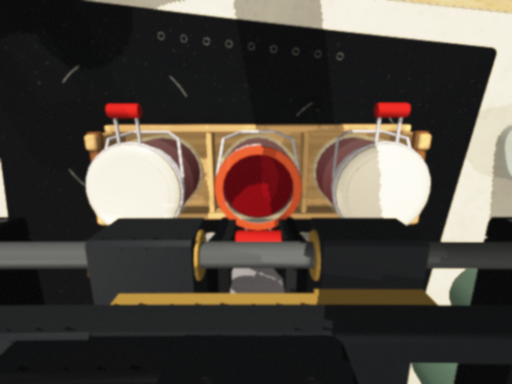

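The side crop shows the middle grip at (335,165) in the fingers with the lid steep below it. In the wrist view the middle jar is open, with jam visible at (258,188), and the neighbouring lids are shut. I'll hold briefly to check it stays put.

Call:
carry_out(
  steps=[0,0,0,0,0,0,0,0,0,0,0,0,0,0,0,0],
)

```text
time_s: 12.45
eef_pos: [0.5717, 0.3177, 0.2293]
eef_rot: [179.8, -0.1, 95.9]
ft_force: [-1.6, 1.8, 1.7]
width: 0.0253
```

Run:
```python
from plant import robot
s=robot.get_state(); print(s["time_s"],s["eef_pos"],s["width"],s["ft_force"])
print(robot.finish_job())
```

```text
12.45 [0.57168844 0.31769652 0.22929622] 0.025308321139473053 [-1.55631795  1.78359621  1.67580847]
the job is handed in; nothing more can be done
None
```

The middle jar is the one that did not seal. I handed the job in at 12.5 s of the 51 s limit, with the gripper still holding its lid open.

- **Taps, left to right:** the left lid stayed rigid at about 7 N (about 0.1 mm of movement). The middle lid sank about 3 mm at 2–3 N. The right lid stayed rigid at about 7 N. The left and right presses went slightly past the 2–5 N range you gave.
- **Swing:** I pinched the middle lid by its red grip and swung it to about 65° (1.14 rad), short of its 1.3 rad stop. That angle comes from the arm's position, because the hinge cannot be read directly.
- **Last checks:** the wrist view showed the middle jar open with the jam visible and the other two lids shut. After a half-second hold, the opening still read 25.3 mm on the 26 mm bar, with about 3 N at the wrist. The tool had eased back about 1 mm.
- **Bystanders:** I saw no disturbance. The arm never worked near the timer, lemon, garlic, mug or teaspoon, but I did not compare before and after pictures of them.

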